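# Dig the lock body out of the parts tray

### The job

The silver suitcase lock body is boxed in at the back of the parts tray by the nylon wheel and the two brass cams in front of it. Stand all three of those on the rubber side mat, then take the lock body and lay it flat on the carriage of the slide rail, centred and lengthwise along the rail; only after that put the wheel and both cams back upright, each on the very spot in the tray it came from. Do not disturb the pry bar.

Things in the scene. Friction and masses are not known exactly. Their poses are not given: they have to be found in the camera images.
- lock: Silver suitcase lock body, a block 44 (own x) by 110 (own y) by 30 mm high, about 0.3 kg, lying in the rear half of the tray, its length along the row in front of it. Origin: centre of its underside. Grip it across the 44 mm width. At the start about 10 mm separate it from the pieces of the front row, so there is no room for a finger there; behind it about 40 mm are free to the tray's rear lip.
- wheel: Blue nylon luggage wheel lying flat, 54 mm in diameter and 26 mm thick, about 0.12 kg. Origin: centre of its underside; z up along its axis. A round steel spindle, 14 mm in diameter, stands up from the origin to 70 mm above the underside: take it by that, from above.
- cam_round: Brass cam plate, a disc 44 mm in diameter and 16 mm thick, lying flat, about 0.22 kg. Origin: on the underside under the spindle, which stands 4 mm off the disc's centre (the disc's centre lies towards own +x); z up. A round steel spindle, 14 mm in diameter, stands up from the origin to 70 mm above the underside: take it by that, from above.
- cam_bar: Brass cam plate, an oblong bar 54 mm long (own x) by 26 mm wide with round ends, 16 mm thick, lying flat, about 0.18 kg. Origin: centre of its underside; z up. A round steel spindle, 14 mm in diameter, stands up from the origin to 70 mm above the underside: take it by that, from above.
- tray: Grey sheet-metal parts tray, fixed, 160 (own x, depth) by 240 mm (own y). Origin: centre of its underside; own +x points to its rear. Floor 4 mm thick, lips 4 mm thick and 20 mm high (from the underside) on the rear and both sides, front open. At the start the wheel and the two cams stand in its front row about 45 mm in front of the origin, about 68 mm from spindle to spindle, which is which being random; the lock body lies about 13 mm behind the origin.
- mat: Black rubber side mat, fixed, 240 (own x) by 120 (own y) by 4 mm thick, flat, to the left or the right of the tray. Origin: centre of its underside. The three pieces fit on it in a row along own x, 75 mm apart.
- carriage: Carriage of the steel slide rail, a flat dark plate 140 (own x, along the rail) by 66 mm (own y), 8 mm thick. Origin: centre of its top face, 40 mm above the table. It slides on the rail by hand against about 4 N, and may stand anywhere along it; it need not be moved. The rail (360 mm long, 50 mm wide) is on the other side of the tray from the mat.
- pry_bar: Chunky black iron pry bar, about 230 mm long, up to 26 mm wide and 30 mm high, lying on the table between the robot and the tray, roughly along the tray's front edge. Not to be disturbed. Origin: on its underside about the middle of its length; own x along it.
Things that resemble listed ones, but are neither listed nor needed, are in the scene too. Leave any pink or red look-alike of the wheel alone.

How it is judged:
By the outcome, as a careful person would: the job done as asked, in the order asked, and still so for the second after the job is handed in, with the robot touching nothing.
It also fails if it takes over 144 s, if anything falls off the work surface, if the arm or the gripper's body presses on something with over 40 N, if the wrist force passes 120 N, or if a joint passes its speed limit or range.

### The arm

A 6-joint arm with a two-finger parallel gripper is mounted at the origin on the work surface. World frame = base frame: x ahead of the robot, y to its left, z up, the work surface at z = 0. Lengths are in mm, angles in rad, forces in N, time in s.
With the tool pointing down it reaches from about 325 to 1000 mm from the base axis. Payload 5.1 kg.
Tool frame: the origin (TCP) lies midway between the tips of the shut fingers; the grasp point (between the pads) lies 19 mm behind it; z points along the fingers, y is the line along which they close (so a half turn about z gives the same grasp; the last joint's range is limited). The gripper opens to 85 mm and grips with 20 to 120 N. Pads are 22 mm wide; open, the fingers measure 114 mm over their backs; the gripper's body (76 mm by 85 mm) begins 54 mm behind the grasp point. The pads swing forward as they close: fully open they stand 13 mm farther back than shut.
Start: joints at [1.129, 0.124, 1.65, -0, 1.367, -0.083], TCP at [228.268, 608.587, 231.322] pointing down, gripper open.
Joint ranges: [-2.61, 2.61], [-1.02, 2.33], [0.03, 2.71], [-1.35, 4.49], [0.32, 2.68], [-2.91, 2.91]. Speed limits (rad/s): [2.57, 2.57, 3.14, 3.14, 3.14, 3.14].

### API

Orientations are given as a unit quaternion [w, x, y, z].
In Python, from bench import sensors, optics, sign_off gives the robot as it stands.
- The arm moves only by the shell command python3 -m inch 'ROWS'. ROWS is JSON, a list of rows, each a list of 7 numbers: the turn, a rotation vector about the tool's x, y, z in units of 8 degrees (1.0 is 8 degrees), then the shift along the tool's x, y, z in units of 30 mm (1.0 is 30 mm), then the opening, from 0 (shut) to 1 (fully open). A call has exactly 5 rows; each row is the pose to reach, as a shift and turn from the pose commanded when the call began, along the tool's axes at that moment; what a row does not reach only later rows make up. A row lasts 1/10 s, in which the tool goes at most 50 mm and 8.59 degrees, less where a joint would pass 70% of its speed; a pose out of reach is approached as far as the arm can. A call with a gripper value outside its range is refused whole. The fingers move at their own pace and stop on an object; the grip force is fixed at half the most. Time passes only in rows, so rows that repeat a pose let the fingers close, or fill a call up. It gives the time, the measured TCP pose, the force, the opening and the grip force at its end, in the units of the state.
- sensors.state(): the state, without advancing time (a new reading comes with each control period).
- optics.capture(name): name is "side" or "top" or "wrist"; returns (picture, depth): 400x640x3 uint8, blue, green, red; 400x640 float32, mm along the optical axis (not along the pixel's ray), 0 where there is no reading.
- optics.camera_model(name): a dict with "K" (3x3 intrinsics, pixels), "R" (3x3) and "t" (3): a world point X has camera coordinates R X + t; the wrist camera has in their place "tool_from_camera" (4x4, takes a point from camera to tool coordinates, whose origin is the TCP and whose axes are the flange's). Camera axes: x right, y down, z forward; pixel columns grow to the right and rows downward; lengths in mm; the calibration is good to about 2 mm. A picture is of the moment at which its call begins: read the wrist's pose just before it. camera_model takes no time and is no camera call.
- sign_off(): hands the job in; it is judged then, once.
The state is a dict: "time_s": time; "qpos": joint angles; "qvel": joint speeds; "effort": joint torques, N m; "tool_pos": TCP position; "orientation": TCP orientation; "force": force on the tool from outside, world axes, zero at the start; "ft_torque": the same for the moment, N m; "grip_width": opening from 0.0 (shut) to 1.0 (fully open); "grip_force": force on a finger pad.
Only numpy, scipy, OpenCV 4.12 (cv2) and the standard library are available. Lean on these libraries where they do the work, as an engineer would, in place of code of your own. Each camera call takes 0.05 s, during which the arm holds its last target. There are 200 camera calls.

## Working session

There is one attempt and no reset: what is moved stays moved. The work goes in short steps, Python scripts to look and compute and a shell command to move; the robot and the scene stay as the last step left them, time stands still between calls to the robot, and variables do not carry over. Pictures are saved under pics/ and viewed, at most 14 in all, crops included, and the job is handed in when it is done.

```bash
mkdir -p pics; ls; cat > h.py <<'E'
import numpy as np, cv2
from bench import sensors, optics
def cap(n):
    s=sensors.state(); p,d=optics.capture(n); return s,p,d
def world(n,d,s=None):
    m=optics.camera_model(n);K=np.array(m["K"])
    v,u=np.mgrid[:400,:640]
    P=np.stack([(u-K[0,2])/K[0,0]*d,(v-K[1,2])/K[1,1]*d,d],-1)
    if n!="wrist": return (P-np.array(m["t"]))@np.array(m["R"])
    T=np.array(m["tool_from_camera"]);P=P@T[:3,:3].T+T[:3,3]
    from scipy.spatial.transform import Rotation as R
    w,x,y,z=s["orientation"]
    return P@R.from_quat([x,y,z,w]).as_matrix().T+np.array(s["tool_pos"])
E
python3 - <<'E'
from h import *
s,p,d=cap("top");print(s)
cv2.imwrite("pics/top.png",p);np.save("top.npy",world("top",d))
s,p,d=cap("side");cv2.imwrite("pics/side.png",p);np.save("side.npy",world("side",d))
E
```

```text
pics
{'time_s': 0.0, 'qpos': array([ 1.12941766e+00,  1.24504866e-01,  1.65166945e+00,  2.38970125e-05,
        1.36748316e+00, -8.26236699e-02]), 'qvel': array([-1.36162002e-03,  5.67432164e-05,  1.74516513e-03, -6.33257648e-04,
        1.96886271e-03,  6.62398379e-05]), 'effort': array([-1.11408481e-03, -4.23616040e+01, -3.65442824e+01, -1.00774146e-04,
        7.25366757e-03,  1.27847250e-05]), 'tool_pos': array([227.99744811, 608.05640543, 230.0558537 ]), 'orientation': array([-2.78710089e-04,  1.78419387e-01,  9.83953991e-01, -9.94150352e-04]), 'force': array([0.2909006 , 0.48916833, 0.41300112]), 'ft_torque': array([ 0.01311218, -0.01607536, -0.0232098 ]), 'grip_force': 0.0, 'grip_width': 0.9997615478498822}
```

View pics/top.png

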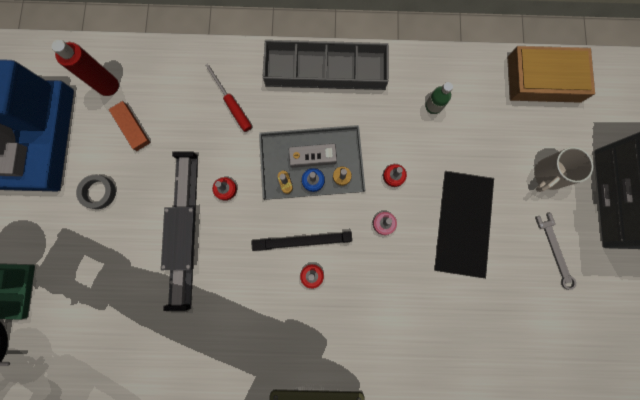

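View pics/side.png

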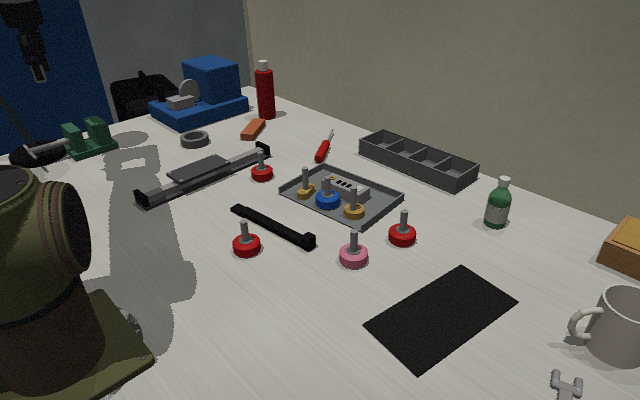

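Top view: the lock is at (313,155), blue wheel (313,180), cam_bar (285,181), cam_round (342,176), mat (465,224), carriage (178,238) and pry bar (302,241). The wheel look-alikes are red at (224,188), (395,175) and (312,275), and pink at (385,223). Only the blue one in the tray's front row fits the description; I'll confirm it in one enlarged crop.

```bash
python3 - <<'E'
from h import *
W=np.load("top.npy");p=cv2.imread("pics/top.png")
X,Y,Z=W[...,0],W[...,1],W[...,2]
g=np.median(Z[300:380,400:480]);print("table",g)
def reg(u0,u1,v0,v1,f,n):
    m=np.zeros(Z.shape,bool);m[v0:v1,u0:u1]=True;m&=f
    if m.sum()<4: print(n,m.sum());return
    q=W[m][:,:2].astype(np.float32);r=cv2.minAreaRect(q);print(n,m.sum(),"rect",np.round(r[0]),np.round(r[1]),round(r[2],1),"mean",q.mean(0).round(1),"z",np.median(W[m][:,2]).round(1))
dark=p.max(-1)<45
reg(430,500,165,285,dark,"mat")
reg(160,197,203,273,(Z>30)&(Z<50),"carr")
reg(250,372,120,205,(Z>13)&(Z<60)&False,"x")
reg(285,342,140,169,(Z>25)&(Z<45),"lock")
for n,u in (("bar",285),("wheel",313),("round",342)):
    reg(u-14,u+14,160,192,(Z>55)&(Z<90),n+" spindle")
reg(275,293,168,194,(Z>14)&(Z<30),"bar plate");reg(331,353,164,190,(Z>14)&(Z<30),"round plate");reg(301,326,166,194,(Z>22)&(Z<40),"wheel body")
reg(245,358,228,255,(Z>8)&(Z<40),"pry")
# tray corners
for u,v in ((261,136),(360,128),(364,193),(265,198)): print("corner",W[v,u].round())
cv2.imwrite("pics/crop.png",cv2.resize(p[115:215,245:405],None,fx=5,fy=5,interpolation=2))
for n in("top","wrist"):
    m=optics.camera_model(n);print(n,{k:np.round(v,3).tolist() for k,v in m.items() if not isinstance(v,str)})
E
```

```text
table -0.14200350793774852
mat 4913 rect [ 491. -205.] [388. 240.] 85.0 mean [ 477.  -334.4] z 3.8
carr 1922 rect [427. 322.] [139.  68.] 2.0 mean [425.9 320.5] z 39.7
x 0
lock 882 rect [625.  25.] [ 56. 110.] 6.9 mean [628.7  26.1] z 33.9
bar spindle 40 rect [565.  90.] [12. 13.] 3.9 mean [564.4  89.3] z 73.4
wheel spindle 41 rect [571.  24.] [13. 12.] 27.2 mean [570.1  23.4] z 73.2
round spindle 40 rect [579. -45.] [12. 13.] 2.1 mean [579.  -45.1] z 73.1
bar plate 172 rect [566.  90.] [54. 25.] 20.2 mean [562.4  88.1] z 20.0
round plate 212 rect [584. -44.] [42. 42.] 77.0 mean [582.7 -43.9] z 19.6
wheel body 356 rect [572.  24.] [53. 49.] 1.5 mean [569.5  23.7] z 29.4
pry 990 rect [429.  46.] [ 26. 231.] 6.6 mean [428.7  45.5] z 15.5
corner [677. 151.  13.]
corner [709. -88.  -2.]
corner [546. -99.  -0.]
corner [527. 135.   5.]
top {'K': [[372.706, 0.0, 324.543], [0.0, 372.706, 199.72], [0.0, 0.0, 1.0]], 'R': [[0.025, -1.0, 0.009], [-0.987, -0.026, -0.156], [0.156, -0.005, -0.988]], 't': [-18.829, 520.552, 804.541]}
wrist {'K': [[323.6, 0.0, 321.467], [0.0, 323.6, 200.314], [0.0, 0.0, 1.0]], 'tool_from_camera': [[0.0, -0.955, -0.296, 75.885], [1.0, 0.0, -0.001, 0.289], [0.001, -0.296, 0.955, -142.473], [0.0, 0.0, 0.0, 1.0]]}
```

View pics/crop.png

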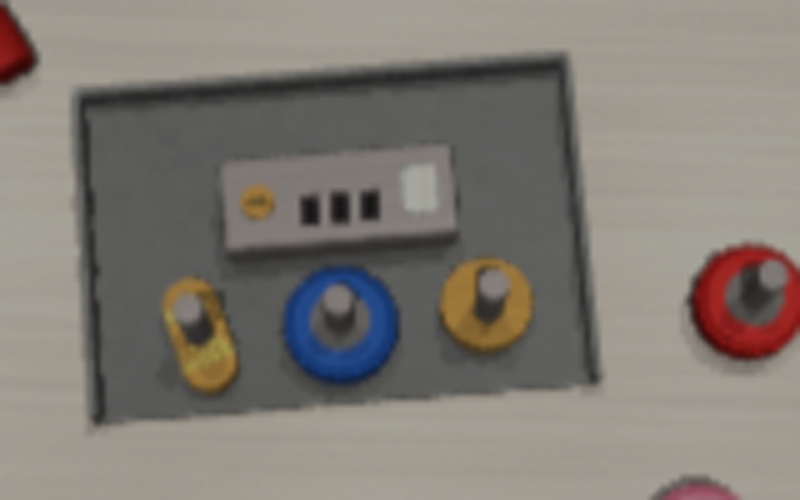

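The crop confirms it: blue wheel (340,322) mid-row, oblong cam (200,335), round cam (485,303) and lock (340,200). The red and pink ones are outside the tray. Next I move over the tray and turn the tool to line up with it.

```bash

python3 -m inch '[[0,0,0,-0.7,-0.6,0,1],[0,0,0,-1.9,-1.55,0,1],[0,0,0,-3.1,-2.5,0,1],[0,0,0,-4.3,-3.5,0,1],[0,0,0,-5.5,-4.5,0,1]]'
python3 -m inch '[[0,0,0,-1.2,-1,0,1],[0,0,0,-2.4,-2,0,1],[0,0,0,-3.6,-3,0,1],[0,0,0,-4.8,-4,0,1],[0,0,0,-6,-5,0,1]]'
python3 -m inch '[[0,0,0.7,-1.2,-1,0,1],[0,0,1.5,-2.4,-2,0,1],[0,0,2.3,-3.6,-3,0,1],[0,0,3.1,-4.8,-4,0,1],[0,0,3.9,-5.6,-4.6,0,1]]'
python3 -m inch '[[0,0,0.8,0,0,0,1],[0,0,1.6,0,0,0,1],[0,0,2.4,0,0,0,1],[0,0,3.2,0,0,0,1],[0,0,3.96,0,0,0,1]]'
cat > meas.py <<'E'
from h import *
s,p,d=cap("wrist");W=world("wrist",d,s)
import sys; cv2.imwrite("pics/%s.png"%sys.argv[1],p); np.save("w.npy",W)
print(s["tool_pos"].round(1),s["orientation"].round(4),s["time_s"])
def blobs(m,n,lo=30):
    k,l,st,c=cv2.connectedComponentsWithStats(m.astype(np.uint8))
    for i in range(1,k):
        if st[i,4]<lo: continue
        q=W[l==i];r=cv2.minAreaRect(q[:,:2].astype(np.float32))
        print(n,"px",c[i].round(),st[i,4],"rect",np.round(r[0],1),np.round(r[1],1),round(r[2],1),"mean",q[:,:2].mean(0).round(1),"z",np.median(q[:,2]).round(1))
if __name__=="__main__":
    Z=W[...,2];v=d>0
    blobs(v&(Z>64)&(Z<90),"spindle");blobs(v&(Z>30.5)&(Z<37.5),"lock",400)
    hsv=cv2.cvtColor(p,cv2.COLOR_BGR2HSV);br=(hsv[...,0]>12)&(hsv[...,0]<30)&(hsv[...,1]>120)
    blobs(v&br&(Z>16)&(Z<23),"brass",150)
E
python3 meas.py w1
```

```text
time_s: 0.6
tool_pos: [335.7, 422.5, 230.7]
orientation: [-0.0, 0.178, 0.984, -0.0]
force: [1.1, -0.0, 0.5]
grip_width: 1.001
grip_force: 0.0
time_s: 1.1
tool_pos: [451.5, 218.7, 231.0]
orientation: [-0.0, 0.178, 0.984, -0.0]
force: [1.5, 0.9, -0.1]
grip_width: 0.997
grip_force: 0.0
time_s: 1.6
tool_pos: [560.7, 29.6, 230.8]
orientation: [-0.0, 0.44, 0.898, -0.0]
force: [0.2, 0.8, -0.3]
grip_width: 1.0
grip_force: 0.0
time_s: 2.1
tool_pos: [559.7, 32.3, 230.6]
orientation: [-0.0, 0.667, 0.745, -0.0]
force: [-0.8, -0.7, 0.6]
grip_width: 1.001
grip_force: 0.0
[559.7  32.3 230.6] [-4.000e-04  6.672e-01  7.449e-01 -4.000e-04] 2.1
spindle px [335. 123.] 190 rect [565.3  89.3] [12.8 12.8] 5.5 mean [565.3  89.3] z 73.8
spindle px [104. 172.] 215 rect [350.   18.9] [13.7 14.1] 85.4 mean [351.1  19.4] z 69.5
spindle px [333. 193.] 180 rect [571.1  23.3] [12.8 13. ] 6.8 mean [571.1  24.1] z 73.8
spindle px [333. 257.] 175 rect [579.9 -45.2] [12.8 13.3] 3.4 mean [579.6 -44.2] z 73.8
spindle px [229. 327.] 141 rect [ 474.5 -145.7] [12.6 14. ] 4.8 mean [ 474.5 -144.7] z 70.0
spindle px [328. 353.] 135 rect [ 588.6 -169.3] [12.9 13. ] 5.1 mean [ 588.4 -168.2] z 70.0
lock px [549. 200.] 1143 rect [810.   10.4] [  3.6 278.5] 0.0 mean [809.8  25.8] z 34.1
lock px [385. 184.] 3927 rect [629.8  25.5] [ 44.2 109.1] 6.5 mean [629.   28.3] z 34.2
lock px [616. 217.] 408 rect [876.6  11. ] [99.8 47.6] 34.7 mean [891.4  19.5] z 33.8
lock px [594. 271.] 516 rect [879.9 -58.7] [108.1  54.4] 38.8 mean [890.4 -49.2] z 34.1
brass px [333. 119.] 927 rect [565.5  89. ] [53.5 25.8] 19.8 mean [565.3  89.8] z 20.0
brass px [336. 234.] 721 rect [584.1 -43.2] [39.6 42.9] 88.0 mean [584.2 -40.8] z 20.1
```

```bash
python3 - <<'E'
from h import *
W=np.load("top.npy");p=cv2.imread("pics/top.png")
m=(p.max(-1)<40);m[:165]=0;m[285:]=0;m[:,:430]=0;m[:,500:]=0
m=cv2.morphologyEx(m.astype(np.uint8),cv2.MORPH_OPEN,np.ones((5,5)))>0
k,l,st,c=cv2.connectedComponentsWithStats(m.astype(np.uint8))
for i in range(1,k):
    if st[i,4]>100: print(st[i],c[i]);i0=i;q=W[l==i][:,:2].astype(np.float32);q=q[np.abs(W[l==i][:,2]-4)<4];print(cv2.minAreaRect(q),q.mean(0))
E
```

```text
[ 435  172   58  105 4881] [464.23519771 224.42901045]
((480.07196044921875, -335.5179443359375), (117.45885467529297, 235.70208740234375), 82.9021987915039) [ 477.55365 -335.60876]
```

View pics/w1.png

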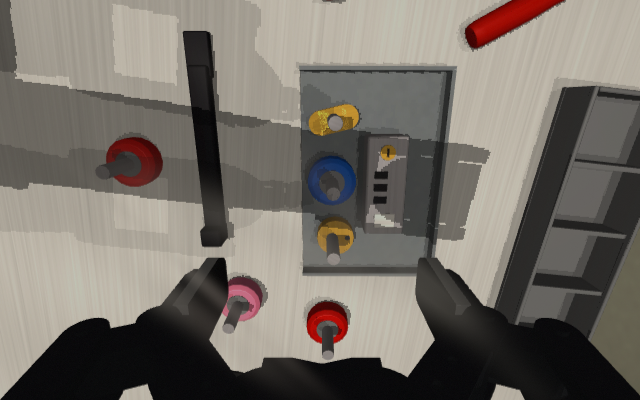

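The wrist view shows the tray's front row at bar (335,123), wheel (333,193) and round (333,257), with the lock at (385,184) and the pry bar near (205,140). I take the round cam first.

```bash

cat > to.py <<'E'
import sys,numpy as np
from bench import sensors
from scipy.spatial.transform import Rotation as R
s=sensors.state();w,x,y,z=s["orientation"];M=R.from_quat([x,y,z,w]).as_matrix()
p=np.array(s["tool_pos"])
print("pos",p.round(1),"phi",round(np.degrees(np.arctan2(M[1,1],M[0,1])),2),"tilt",M[:2,2].round(4))
for a in sys.argv[1:]:
    t=np.array([float(c) for c in a.split(",")]);print(a,"units",(M.T@(t-p)/30).round(2));p=t
E
python3 -m inch '[[0,0,0,-0.5,0.08,0.5,0.4],[0,0,0,-1.2,0.18,1.5,0.4],[0,0,0,-1.9,0.28,2.4,0.4],[0,0,0,-2.62,0.38,3.3,0.4],[0,0,0,-2.62,0.38,3.3,0.4]]'
python3 -m inch '[[0,0,0,0,0,0,0.4],[0,0,0,0,0,0,0.4],[0,0,0,0,0,0,0.4],[0,0,0,0,0,0,0.4],[0,0,0,0,0,0,0.4]]'
python3 to.py 579.8,-44.7,41
```

```text
time_s: 2.65
tool_pos: [577.0, -46.6, 125.9]
orientation: [-0.004, 0.666, 0.746, -0.003]
force: [-0.6, 0.2, -0.5]
grip_width: 0.404
grip_force: 0.0
time_s: 3.15
tool_pos: [580.8, -44.0, 133.3]
orientation: [0.001, 0.665, 0.747, 0.0]
force: [0.4, -0.6, 0.3]
grip_width: 0.401
grip_force: 0.0
pos [580.8 -44.  133.3] phi 6.61 tilt [ 0.0016 -0.0002]
579.8,-44.7,41 units [-0.02 -0.04  3.08]
```

```bash

python3 -m inch '[[0,0,0,0,-0.03,0.5,0.4],[0,0,0,0,-0.03,1.2,0.4],[0,0,0,0,-0.03,1.9,0.4],[0,0,0,0,-0.03,2.6,0.4],[0,0,0,0,-0.03,3.03,0.4]]'
python3 -m inch '[[0,0,0,0,0,0,0.4],[0,0,0,0,0,0,0.4],[0,0,0,0,0,0,0.4],[0,0,0,0,0,0,0.1],[0,0,0,0,0,0,0]]'
python3 -m inch '[[0,0,0,0,0,0,0],[0,0,0,0,0,0,0],[0,0,0,0,0,0,0],[0,0,0,0,0,0,0],[0,0,0,0,0,0,0]]'
python3 to.py 579.8,-44.7,132 554.4,-344.8,132 554.4,-344.8,42
```

```text
time_s: 3.65
tool_pos: [577.7, -44.1, 38.5]
orientation: [-0.002, 0.665, 0.746, -0.001]
force: [-0.8, -0.3, 0.3]
grip_width: 0.396
grip_force: 0.0
time_s: 4.15
tool_pos: [580.3, -44.7, 42.8]
orientation: [0.001, 0.665, 0.746, 0.001]
force: [-1.4, -0.3, 4.0]
grip_width: 0.145
grip_force: 58.4
time_s: 4.65
tool_pos: [580.3, -44.7, 42.8]
orientation: [0.001, 0.665, 0.746, 0.0]
force: [-1.4, -0.4, 6.5]
grip_width: 0.144
grip_force: 58.5
pos [580.3 -44.7  42.8] phi 6.57 tilt [ 0.0018 -0.0004]
579.8,-44.7,132 units [-0.   -0.01 -2.97]
554.4,-344.8,132 units [-9.84 -1.99  0.  ]
554.4,-344.8,42 units [ 0.   -0.01  3.  ]
```

```bash

python3 -m inch '[[0,0,0,0,0,-0.3,0],[0,0,0,0,0,-0.9,0],[0,0,0,0,0,-1.7,0],[0,0,0,0,0,-2.5,0],[0,0,0,0,0,-3,0]]'
python3 -m inch '[[0,0,0,-0.4,-0.1,0,0],[0,0,0,-1.3,-0.26,0,0],[0,0,0,-2.4,-0.5,0,0],[0,0,0,-3.6,-0.73,0,0],[0,0,0,-4.8,-0.97,0,0]]'
python3 -m inch '[[0,0,0,-1.2,-0.24,0,0],[0,0,0,-2.4,-0.49,0,0],[0,0,0,-3.6,-0.73,0,0],[0,0,0,-4.6,-0.92,0,0],[0,0,0,-5.04,-1.02,0,0]]'
python3 -m inch '[[0,0,0,0,0,0,0],[0,0,0,0,0,0,0],[0,0,0,0,0,0,0],[0,0,0,0,0,0,0],[0,0,0,0,0,0,0]]'
python3 to.py 554.4,-344.8,44
```

```text
time_s: 5.15
tool_pos: [579.9, -44.5, 133.1]
orientation: [0.001, 0.665, 0.746, 0.0]
force: [0.9, 0.3, -2.1]
grip_width: 0.145
grip_force: 58.5
time_s: 5.65
tool_pos: [565.4, -192.4, 129.3]
orientation: [-0.001, 0.665, 0.746, -0.001]
force: [-0.3, -0.5, -1.6]
grip_width: 0.141
grip_force: 58.5
time_s: 6.15
tool_pos: [552.1, -347.3, 129.4]
orientation: [-0.001, 0.667, 0.745, -0.0]
force: [-0.6, 0.3, -1.8]
grip_width: 0.144
grip_force: 58.5
time_s: 6.65
tool_pos: [554.2, -343.6, 131.6]
orientation: [0.0, 0.665, 0.747, 0.0]
force: [-0.3, -0.5, -1.9]
grip_width: 0.143
grip_force: 58.5
pos [ 554.2 -343.6  131.6] phi 6.64 tilt [0.0001 0.    ]
554.4,-344.8,44 units [-0.04  0.    2.92]
```

```bash

python3 -m inch '[[0,0,0,0,0,0.5,0],[0,0,0,0,0,1.3,0],[0,0,0,0,0,2.1,0],[0,0,0,0,0,2.7,0],[0,0,0,0,0,2.93,0]]'
python3 -m inch '[[0,0,0,0,0,0,0],[0,0,0,0,0,0,0],[0,0,0,0,0,0.03,0],[0,0,0,0,0,0.03,0.4],[0,0,0,0,0,0.03,0.4]]'
python3 -m inch '[[0,0,0,0,0,0,0.4],[0,0,0,0,0,-0.6,0.4],[0,0,0,0,0,-1.5,0.4],[0,0,0,0,0,-2.5,0.4],[0,0,0,0,0,-3.0,0.4]]'
python3 to.py 571.1,23.7,132 571.1,23.7,42
```

```text
time_s: 7.15
tool_pos: [552.5, -343.5, 42.9]
orientation: [-0.003, 0.665, 0.747, -0.0]
force: [-13.1, 8.6, 28.9]
grip_width: 0.147
grip_force: 61.9
time_s: 7.65
tool_pos: [554.3, -344.9, 43.2]
orientation: [0.001, 0.665, 0.746, 0.0]
force: [0.8, -0.9, -0.1]
grip_width: 0.4
grip_force: 0.0
time_s: 8.15
tool_pos: [555.6, -345.8, 137.7]
orientation: [0.003, 0.665, 0.746, 0.0]
force: [0.2, -0.0, 0.3]
grip_width: 0.4
grip_force: 0.0
pos [ 555.6 -345.8  137.7] phi 6.56 tilt [ 0.0052 -0.0038]
571.1,23.7,132 units [12.18  1.92  0.14]
571.1,23.7,42 units [ 0.01 -0.01  3.  ]
```

```bash

python3 -m inch '[[0,0,0,0.5,0.1,0,0.4],[0,0,0,1.6,0.26,0,0.4],[0,0,0,3,0.48,0,0.4],[0,0,0,4.5,0.73,0,0.4],[0,0,0,6,0.97,0,0.4]]'
python3 -m inch '[[0,0,0,1.5,0.25,0,0.4],[0,0,0,3,0.5,0,0.4],[0,0,0,4.5,0.74,0,0.4],[0,0,0,5.6,0.92,0,0.4],[0,0,0,6.12,0.99,0,0.4]]'
python3 -m inch '[[0,0,0,0,0,0,0.4],[0,0,0,0,0,0,0.4],[0,0,0,0,0,0,0.4],[0,0,0,0,0,0,0.4],[0,0,0,0,0,0,0.4]]'
python3 meas.py w2; python3 to.py 571.1,23.7,42
```

```text
time_s: 8.65
tool_pos: [560.9, -159.6, 130.8]
orientation: [-0.001, 0.666, 0.746, -0.0]
force: [-0.3, 0.8, -0.9]
grip_width: 0.403
grip_force: 0.0
time_s: 9.15
tool_pos: [569.1, 26.8, 131.0]
orientation: [-0.001, 0.664, 0.748, -0.001]
force: [1.0, 0.1, 0.1]
grip_width: 0.397
grip_force: 0.0
time_s: 9.65
tool_pos: [570.8, 22.3, 132.6]
orientation: [0.0, 0.666, 0.746, -0.0]
force: [-0.2, -0.4, -0.4]
grip_width: 0.399
grip_force: 0.0
[570.8  22.3 132.6] [ 0.000e+00  6.661e-01  7.459e-01 -1.000e-04] 9.65
spindle px [325. 115.] 415 rect [565.4  89.1] [12.7 13. ] 6.3 mean [565.3  89.2] z 73.9
spindle px [  2. 186.] 62 rect [355.4  18.4] [10.9  3.7] 83.1 mean [355.7  18.9] z 65.4
spindle px [323. 216.] 397 rect [571.2  23.3] [13.6 13.6] 42.9 mean [571.   24.6] z 73.8
lock px [398. 196.] 7017 rect [629.7  25.6] [ 44.3 110. ] 6.6 mean [629.  32.] z 34.1
lock px [602. 269.] 1616 rect [810.  -18.2] [  4.1 188.9] 0.1 mean [809.7 -12.9] z 34.1
lock px [322. 195.] 407 rect [570.5  25.9] [32.7 25.8] 3.0 mean [570.5  26.6] z 31.0
brass px [325. 111.] 1764 rect [565.4  89.1] [53.5 25.9] 19.9 mean [565.4  89.8] z 19.9
pos [570.8  22.5 132.6] phi 6.48 tilt [-0.     -0.0001]
571.1,23.7,42 units [0.04 0.01 3.02]
```

```bash

python3 -m inch '[[0,0,0,0.04,0.01,0.5,0.4],[0,0,0,0.04,0.01,1.3,0.4],[0,0,0,0.04,0.01,2.1,0.4],[0,0,0,0.04,0.01,2.7,0.4],[0,0,0,0.04,0.01,3,0.4]]'
python3 -m inch '[[0,0,0,0,0,0,0.4],[0,0,0,0,0,0,0.4],[0,0,0,0,0,0,0.4],[0,0,0,0,0,0,0.1],[0,0,0,0,0,0,0]]'
python3 -m inch '[[0,0,0,0,0,0,0],[0,0,0,0,0,0,0],[0,0,0,0,0,0,0],[0,0,0,0,0,0,0],[0,0,0,0,0,0,0]]'
python3 to.py
python3 -m inch '[[0,0,0,0,0,-0.3,0],[0,0,0,0,0,-0.9,0],[0,0,0,0,0,-1.7,0],[0,0,0,0,0,-2.5,0],[0,0,0,0,0,-3,0]]'
python3 to.py 480,-335.5,132
```

```text
time_s: 10.2
tool_pos: [568.9, 24.6, 39.3]
orientation: [-0.002, 0.666, 0.746, -0.001]
force: [-0.6, 0.4, -0.1]
grip_width: 0.397
grip_force: 0.0
time_s: 10.7
tool_pos: [571.8, 24.5, 43.9]
orientation: [0.001, 0.665, 0.746, 0.001]
force: [-1.1, 0.3, 3.0]
grip_width: 0.145
grip_force: 58.4
time_s: 11.2
tool_pos: [571.8, 24.5, 43.9]
orientation: [0.001, 0.665, 0.746, 0.001]
force: [-2.0, -0.6, 5.2]
grip_width: 0.143
grip_force: 58.5
pos [571.8  24.5  43.9] phi 6.56 tilt [ 0.0019 -0.0001]
time_s: 11.7
tool_pos: [571.3, 24.6, 134.4]
orientation: [0.001, 0.665, 0.746, 0.001]
force: [0.4, -0.7, 0.2]
grip_width: 0.144
grip_force: 58.4
pos [571.3  24.6 134.4] phi 6.56 tilt [ 0.0017 -0.    ]
480,-335.5,132 units [-11.58  -4.4    0.08]
```

```bash

python3 -m inch '[[0,0,0,-0.4,-0.15,0,0],[0,0,0,-1.3,-0.5,0,0],[0,0,0,-2.6,-1,0,0],[0,0,0,-4,-1.52,0,0],[0,0,0,-5.4,-2.05,0,0]]'
python3 -m inch '[[0,0,0,-1.4,-0.53,0,0],[0,0,0,-2.8,-1.06,0,0],[0,0,0,-4.2,-1.6,0,0],[0,0,0,-5.4,-2.05,0,0],[0,0,0,-6.1,-2.32,0,0]]'
python3 -m inch '[[0,0,0,-0.05,-0.02,0,0],[0,0,0,-0.08,-0.03,0,0],[0,0,0,-0.08,-0.03,0,0],[0,0,0,-0.08,-0.03,0,0],[0,0,0,-0.08,-0.03,0,0]]'
python3 to.py 480,-335.5,45
```

```text
time_s: 12.2
tool_pos: [526.4, -145.0, 130.8]
orientation: [-0.001, 0.665, 0.747, -0.001]
force: [1.6, -0.5, -0.4]
grip_width: 0.142
grip_force: 58.5
time_s: 12.7
tool_pos: [477.6, -335.8, 130.8]
orientation: [-0.001, 0.666, 0.746, -0.0]
force: [0.1, 0.2, -1.8]
grip_width: 0.143
grip_force: 58.5
time_s: 13.2
tool_pos: [479.8, -334.7, 132.5]
orientation: [-0.0, 0.665, 0.747, 0.0]
force: [0.1, -0.3, -0.9]
grip_width: 0.144
grip_force: 58.5
pos [ 479.8 -334.7  132.5] phi 6.65 tilt [-0.0001  0.0002]
480,-335.5,45 units [-0.03  0.    2.92]
```

```bash

python3 -m inch '[[0,0,0,0,0,0.5,0],[0,0,0,0,0,1.3,0],[0,0,0,0,0,2.1,0],[0,0,0,0,0,2.6,0],[0,0,0,0,0,2.8,0]]'
python3 -m inch '[[0,0,0,0,0,0.06,0],[0,0,0,0,0,0.12,0],[0,0,0,0,0,0.13,0],[0,0,0,0,0,0.13,0.4],[0,0,0,0,0,0.13,0.4]]'
python3 -m inch '[[0,0,0,0,0,0,0.4],[0,0,0,0,0,-0.6,0.4],[0,0,0,0,0,-1.5,0.4],[0,0,0,0,0,-2.5,0.4],[0,0,0,0,0,-3.0,0.4]]'
python3 -m inch '[[0,0,0,0.5,0.16,0,0.4],[0,0,0,1.7,0.55,0,0.4],[0,0,0,3.1,1,0,0.4],[0,0,0,4.6,1.5,0,0.4],[0,0,0,6.1,1.98,0,0.4]]'
python3 -m inch '[[0,0,0,1.5,0.49,0,0.4],[0,0,0,3,0.98,0,0.4],[0,0,0,4.5,1.47,0,0.4],[0,0,0,6,1.95,0,0.4],[0,0,0,7,2.27,0,0.4]]'
python3 -m inch '[[0,0,0,0.5,0.17,0,0.4],[0,0,0,0.63,0.21,0,0.4],[0,0,0,0.63,0.21,0,0.4],[0,0,0,0.63,0.21,0,0.4],[0,0,0,0.63,0.21,0,0.4]]'
python3 to.py 565.4,89.2,43
```

```text
time_s: 13.7
tool_pos: [478.2, -334.3, 45.8]
orientation: [-0.002, 0.665, 0.747, -0.0]
force: [-0.7, -0.7, -0.3]
grip_width: 0.146
grip_force: 58.5
time_s: 14.2
tool_pos: [480.1, -336.2, 45.8]
orientation: [0.001, 0.665, 0.746, 0.0]
force: [0.2, 0.9, 0.5]
grip_width: 0.403
grip_force: 0.0
time_s: 14.7
tool_pos: [480.7, -336.7, 138.1]
orientation: [0.002, 0.665, 0.746, 0.0]
force: [1.1, -1.0, 0.3]
grip_width: 0.398
grip_force: 0.0
time_s: 15.2
tool_pos: [516.5, -144.1, 132.6]
orientation: [-0.001, 0.666, 0.746, -0.0]
force: [1.4, -0.4, -0.7]
grip_width: 0.402
grip_force: 0.0
time_s: 15.7
tool_pos: [559.7, 73.1, 132.6]
orientation: [-0.001, 0.665, 0.747, -0.001]
force: [0.8, -0.0, -0.1]
grip_width: 0.403
grip_force: 0.0
time_s: 16.2
tool_pos: [565.2, 87.6, 134.6]
orientation: [-0.0, 0.666, 0.746, -0.0]
force: [-0.0, -0.7, -0.7]
grip_width: 0.399
grip_force: 0.0
pos [565.2  87.6 134.6] phi 6.45 tilt [-0.0003 -0.0002]
565.4,89.2,43 units [0.05 0.01 3.05]
```

```bash

python3 -m inch '[[0,0,0,0.05,0.01,0.5,0.4],[0,0,0,0.05,0.01,1.3,0.4],[0,0,0,0.05,0.01,2.1,0.4],[0,0,0,0.05,0.01,2.7,0.4],[0,0,0,0.05,0.01,3.05,0.4]]'
python3 -m inch '[[0,0,0,0,0,0,0.4],[0,0,0,0,0,0,0.4],[0,0,0,0,0,0,0.4],[0,0,0,0,0,0,0.1],[0,0,0,0,0,0,0]]'
python3 -m inch '[[0,0,0,0,0,0,0],[0,0,0,0,0,0,0],[0,0,0,0,0,0,0],[0,0,0,0,0,0,0],[0,0,0,0,0,0,0]]'
python3 to.py
python3 -m inch '[[0,0,0,0,0,-0.3,0],[0,0,0,0,0,-0.9,0],[0,0,0,0,0,-1.7,0],[0,0,0,0,0,-2.5,0],[0,0,0,0,0,-3,0]]'
python3 to.py 405.6,-326.2,132
```

```text
time_s: 16.7
tool_pos: [563.7, 89.7, 40.2]
orientation: [-0.001, 0.666, 0.746, -0.001]
force: [-0.7, -0.6, -0.4]
grip_width: 0.401
grip_force: 0.0
time_s: 17.2
tool_pos: [566.2, 90.4, 44.3]
orientation: [0.001, 0.665, 0.746, 0.001]
force: [-0.4, 0.6, 1.7]
grip_width: 0.141
grip_force: 58.4
time_s: 17.7
tool_pos: [566.2, 90.4, 44.3]
orientation: [0.001, 0.665, 0.746, 0.001]
force: [-1.0, 0.2, 6.1]
grip_width: 0.14
grip_force: 58.6
pos [566.2  90.4  44.3] phi 6.57 tilt [0.0016 0.    ]
time_s: 18.2
tool_pos: [565.8, 90.5, 134.9]
orientation: [0.001, 0.665, 0.746, 0.001]
force: [-0.3, 0.9, -1.6]
grip_width: 0.144
grip_force: 58.6
pos [565.8  90.5 134.9] phi 6.57 tilt [0.0015 0.0001]
405.6,-326.2,132 units [-13.19  -6.89   0.09]
```

```bash

python3 -m inch '[[0,0,0,-0.4,-0.21,0,0],[0,0,0,-1.3,-0.68,0,0],[0,0,0,-2.6,-1.36,0,0],[0,0,0,-3.9,-2.04,0,0],[0,0,0,-5.2,-2.72,0,0]]'
python3 -m inch '[[0,0,0,-1.3,-0.68,0,0],[0,0,0,-2.6,-1.36,0,0],[0,0,0,-3.9,-2.04,0,0],[0,0,0,-5.2,-2.72,0,0],[0,0,0,-6.5,-3.4,0,0]]'
python3 -m inch '[[0,0,0,-0.9,-0.47,0,0],[0,0,0,-1.4,-0.73,0,0],[0,0,0,-1.5,-0.78,0,0],[0,0,0,-1.5,-0.78,0,0],[0,0,0,-1.5,-0.78,0,0]]'
python3 -m inch '[[0,0,0,0,0,0,0],[0,0,0,0,0,0,0],[0,0,0,0,0,0.2,0],[0,0,0,0,0,0.8,0],[0,0,0,0,0,1.5,0]]'
python3 to.py 405.6,-326.2,45
```

```text
time_s: 18.7
tool_pos: [499.8, -75.5, 131.2]
orientation: [-0.001, 0.665, 0.747, -0.001]
force: [0.3, -0.3, -2.4]
grip_width: 0.144
grip_force: 58.6
time_s: 19.2
tool_pos: [420.6, -280.5, 131.4]
orientation: [-0.001, 0.666, 0.746, -0.0]
force: [0.3, -0.3, -2.2]
grip_width: 0.141
grip_force: 58.6
time_s: 19.7
tool_pos: [404.8, -325.7, 132.4]
orientation: [-0.001, 0.665, 0.747, 0.0]
force: [-1.3, 0.2, -2.4]
grip_width: 0.144
grip_force: 58.6
time_s: 20.2
tool_pos: [405.9, -326.9, 88.5]
orientation: [0.001, 0.665, 0.747, -0.0]
force: [-0.4, 0.7, -1.9]
grip_width: 0.144
grip_force: 58.6
pos [ 405.9 -326.9   88.5] phi 6.6 tilt [ 0.0018 -0.0018]
405.6,-326.2,45 units [ 0.03 -0.01  1.45]
```

```bash

python3 -m inch '[[0,0,0,0,0,0.5,0],[0,0,0,0,0,1,0],[0,0,0,0,0,1.25,0],[0,0,0,0,0,1.35,0],[0,0,0,0,0,1.41,0]]'
python3 -m inch '[[0,0,0,0,0,0,0],[0,0,0,0,0,0.04,0],[0,0,0,0,0,0.04,0],[0,0,0,0,0,0.04,0.4],[0,0,0,0,0,0.04,0.4]]'
python3 -m inch '[[0,0,0,0,0,0,0.4],[0,0,0,0,0,-0.6,0.4],[0,0,0,0,0,-1.5,0.4],[0,0,0,0,0,-2.5,0.4],[0,0,0,0,0,-3.0,0.4]]'
python3 -m inch '[[0,0,0,0.5,0.41,0,0.4],[0,0,0,1.4,1.14,0,0.4],[0,0,0,2.5,2.03,0,0.8],[0,0,0,3.6,2.93,0,0.8],[0,0,0,4.7,3.82,0,0.8]]'
python3 -m inch '[[0,0,0,1.1,0.89,0,0.8],[0,0,0,2.2,1.79,0,0.8],[0,0,0,3.3,2.68,0,0.8],[0,0,0,4.4,3.58,0,0.8],[0,0,0,5.4,4.39,0,0.8]]'
python3 -m inch '[[0,0,0,0.5,0.41,0,0.8],[0,0,0,0.69,0.56,0,0.8],[0,0,0,0.69,0.56,0,0.8],[0,0,0,0.69,0.56,0,0.8],[0,0,0,0.69,0.56,0,0.8]]'
python3 to.py 629.8,25.6,12; python3 - <<'E'
from h import *
s,p,d=cap("top");cv2.imwrite("pics/t2.png",cv2.resize(p[100:300,150:530],None,fx=2,fy=2))
E
```

```text
time_s: 20.7
tool_pos: [405.3, -326.9, 46.0]
orientation: [0.0, 0.665, 0.746, -0.0]
force: [0.3, 0.3, -1.7]
grip_width: 0.137
grip_force: 58.6
time_s: 21.2
tool_pos: [405.5, -327.1, 45.4]
orientation: [0.001, 0.665, 0.746, -0.0]
force: [-0.0, 1.1, -0.7]
grip_width: 0.399
grip_force: 0.0
time_s: 21.7
tool_pos: [406.2, -327.8, 137.9]
orientation: [0.002, 0.665, 0.746, -0.0]
force: [0.2, -0.1, -0.9]
grip_width: 0.404
grip_force: 0.0
time_s: 22.2
tool_pos: [503.3, -172.1, 134.5]
orientation: [-0.0, 0.666, 0.746, -0.0]
force: [0.3, -0.1, -0.1]
grip_width: 0.802
grip_force: 0.0
time_s: 22.7
tool_pos: [615.8, 4.4, 134.3]
orientation: [-0.0, 0.665, 0.747, -0.0]
force: [-0.5, -0.9, -0.1]
grip_width: 0.796
grip_force: 0.0
time_s: 23.2
tool_pos: [628.9, 23.6, 134.6]
orientation: [-0.0, 0.666, 0.746, -0.0]
force: [0.2, -0.6, -0.4]
grip_width: 0.797
grip_force: 0.0
pos [628.9  23.6 134.6] phi 6.47 tilt [-0.0004 -0.0003]
629.8,25.6,12 units [0.06 0.04 4.09]
```

View pics/t2.png

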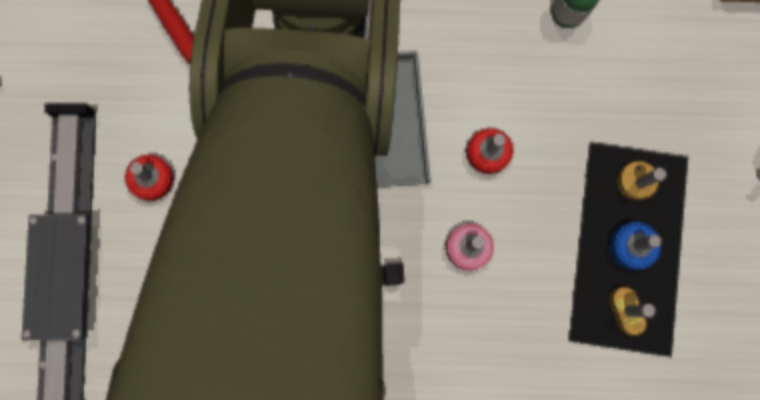

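All three pieces stand upright in a row on the mat, at (640,180), (638,245) and (630,310) in this view. Now I take the lock.

```bash

python3 -m inch '[[0,0,0,0.06,0.04,0.4,0.8],[0,0,0,0.06,0.04,1.1,0.8],[0,0,0,0.06,0.04,1.9,0.8],[0,0,0,0.06,0.04,2.7,0.8],[0,0,0,0.06,0.04,3.2,0.8]]'
python3 -m inch '[[0,0,0,0,0,0.4,0.8],[0,0,0,0,0,0.7,0.8],[0,0,0,0,0,0.95,0.8],[0,0,0,0,0,1.05,0.8],[0,0,0,0,0,1.08,0.8]]'
python3 -m inch '[[0,0,0,0,0,0,0.8],[0,0,0,0,0,0,0.7],[0,0,0,0,0,0,0.6],[0,0,0,0,0,0,0.5],[0,0,0,0,0,0,0.4]]'
python3 -m inch '[[0,0,0,0,0,0,0.4],[0,0,0,0,0,0,0.4],[0,0,0,0,0,0,0.4],[0,0,0,0,0,0,0.4],[0,0,0,0,0,0,0.4]]'
python3 to.py
```

```text
time_s: 23.75
tool_pos: [628.7, 26.6, 35.7]
orientation: [-0.001, 0.666, 0.746, -0.001]
force: [-0.3, -0.0, -0.9]
grip_width: 0.801
grip_force: 0.0
time_s: 24.25
tool_pos: [630.7, 26.9, 6.5]
orientation: [0.0, 0.665, 0.746, 0.0]
force: [-1.0, 0.4, 0.2]
grip_width: 0.798
grip_force: 0.0
time_s: 24.75
tool_pos: [631.0, 26.9, 7.1]
orientation: [0.0, 0.665, 0.746, 0.0]
force: [-0.8, 0.1, 3.4]
grip_width: 0.501
grip_force: 62.4
time_s: 25.25
tool_pos: [631.0, 26.9, 7.1]
orientation: [0.0, 0.665, 0.746, 0.0]
force: [-0.5, -0.1, 6.0]
grip_width: 0.508
grip_force: 62.5
pos [631.   26.9   7.1] phi 6.56 tilt [ 0.0011 -0.    ]
```

```bash

python3 -m inch '[[0,0,0,0,0,-0.3,0.4],[0,0,0,0,0,-0.9,0.4],[0,0,0,0,0,-1.7,0.4],[0,0,0,0,0,-2.6,0.4],[0,0,0,0,0,-3.5,0.4]]'
python3 -m inch '[[0,0,0,0,0,-0.6,0.4],[0,0,0,0.3,-0.16,-0.8,0.4],[0,0,0,0.9,-0.48,-0.8,0.4],[0,0,0,1.8,-0.96,-0.8,0.4],[0,0,0,2.8,-1.5,-0.8,0.4]]'
python3 -m inch '[[0,0,0,1.1,-0.59,0,0.4],[0,0,0,2.2,-1.17,0,0.4],[0,0,0,3.3,-1.76,0,0.4],[0,0,0,4.4,-2.35,0,0.4],[0,0,0,5.5,-2.94,0,0.4]]'
python3 -m inch '[[0,0,-0.3,1,-0.53,0,0.4],[0,0,-0.9,1.7,-0.91,0,0.4],[0,0,-1.7,2.1,-1.12,0,0.4],[0,0,-2.5,2.25,-1.19,0,0.4],[0,0,-3.3,2.25,-1.19,0,0.4]]'
python3 -m inch '[[0,0,-0.8,0,0,0,0.4],[0,0,-1.6,0,0,0,0.4],[0,0,-2.4,0,0,0,0.4],[0,0,-3.2,0,0,0,0.4],[0,0,-4,0,0,0,0.4]]'
python3 -m inch '[[0,0,-0.8,0,0,0,0.4],[0,0,-1.6,0,0,0,0.4],[0,0,-2.4,0,0,0,0.4],[0,0,-3,0,0,0,0.4],[0,0,-3.4,0,0,0,0.4]]'
python3 -m inch '[[0,0,0,0,0,0,0.4],[0,0,0,0,0,0,0.4],[0,0,0,0,0,0,0.4],[0,0,0,0,0,0,0.4],[0,0,0,0,0,0,0.4]]'
cat > m2.py <<'E'
from meas import *
Z=W[...,2];m=(d>0)&(Z>37)&(Z<43)
blobs(m,"carr",800)
T=np.array(s["tool_pos"])
blobs((d>0)&(Z>T[2]+15)&(Z<T[2]+45),"held",800)
E
python3 m2.py w3; python3 to.py
```

```text
time_s: 25.75
tool_pos: [629.8, 26.9, 112.4]
orientation: [-0.0, 0.665, 0.746, -0.0]
force: [0.7, -0.7, -3.1]
grip_width: 0.507
grip_force: 61.6
time_s: 26.25
tool_pos: [573.3, 106.6, 133.2]
orientation: [-0.002, 0.666, 0.746, -0.001]
force: [0.2, 0.5, -3.5]
grip_width: 0.505
grip_force: 61.8
time_s: 26.75
tool_pos: [465.9, 260.4, 133.1]
orientation: [-0.001, 0.665, 0.747, -0.002]
force: [-0.4, 0.4, -3.5]
grip_width: 0.508
grip_force: 61.7
time_s: 27.25
tool_pos: [423.0, 322.7, 133.0]
orientation: [-0.001, 0.474, 0.88, -0.002]
force: [0.5, -0.3, -3.8]
grip_width: 0.502
grip_force: 61.7
time_s: 27.75
tool_pos: [423.6, 321.8, 133.0]
orientation: [-0.002, 0.214, 0.977, -0.001]
force: [-0.4, -0.3, -3.5]
grip_width: 0.505
grip_force: 61.7
time_s: 28.25
tool_pos: [423.6, 321.8, 132.9]
orientation: [-0.002, -0.021, 1.0, -0.001]
force: [-0.3, 0.0, -3.2]
grip_width: 0.5
grip_force: 61.8
time_s: 28.75
tool_pos: [426.4, 322.0, 135.2]
orientation: [-0.0, -0.019, 1.0, -0.0]
force: [0.4, 0.3, -3.3]
grip_width: 0.505
grip_force: 61.7
[426.4 322.  135.2] [-1.000e-04 -1.870e-02  9.998e-01 -0.000e+00] 28.75
carr px [320. 130.] 3905 rect [371.8 319.5] [30.5 66. ] 2.2 mean [371.2 319.4] z 39.9
held px [321. 259.] 24740 rect [416.8 321.9] [89.5 70.8] 2.5 mean [411.8 321.8] z 162.2
pos [426.5 322.  135.3] phi 92.14 tilt [-0.0001  0.    ]
```

View pics/w3.png

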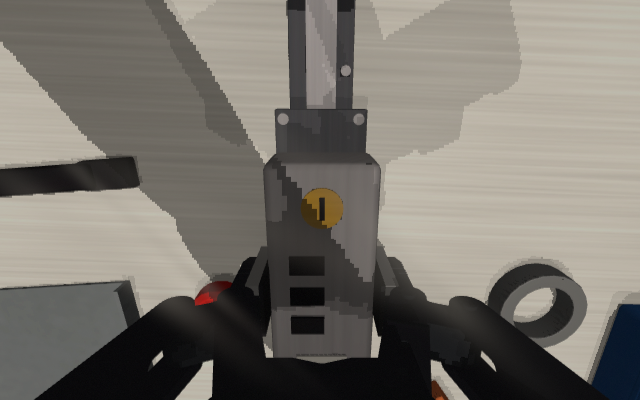

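The picture shows the lock held in line with the carriage, whose front end is at (320,110), and the rail below it. I lower it.

```bash

python3 -m inch '[[0,0,0,0.02,-0.01,0.4,0.4],[0,0,0,0.02,-0.01,1.1,0.4],[0,0,0,0.02,-0.01,1.8,0.4],[0,0,0,0.02,-0.01,2.4,0.4],[0,0,0,0.02,-0.01,2.75,0.4]]'
python3 -m inch '[[0,0,0,0,0,0.1,0.4],[0,0,0,0,0,0.18,0.4],[0,0,0,0,0,0.24,0.4],[0,0,0,0,0,0.28,0.4],[0,0,0,0,0,0.28,0.4]]'
python3 -m inch '[[0,0,0,0,0,0,0.4],[0,0,0,0,0,0,0.4],[0,0,0,0,0,0,0.4],[0,0,0,0,0,0,0.4],[0,0,0,0,0,0,0.4]]'
python3 to.py
```

```text
time_s: 29.3
tool_pos: [424.5, 320.8, 50.1]
orientation: [-0.002, -0.019, 1.0, -0.001]
force: [-1.0, 0.1, -3.1]
grip_width: 0.5
grip_force: 61.7
time_s: 29.8
tool_pos: [426.2, 321.9, 45.0]
orientation: [0.0, -0.019, 1.0, 0.0]
force: [-1.0, -0.3, -3.4]
grip_width: 0.503
grip_force: 61.7
time_s: 30.3
tool_pos: [425.9, 321.7, 44.4]
orientation: [0.0, -0.019, 1.0, 0.0]
force: [0.2, 0.5, -3.2]
grip_width: 0.505
grip_force: 61.7
pos [425.9 321.7  44.4] phi 92.16 tilt [0. 0.]
```

```bash

python3 -m inch '[[0,0,0,0,0,0.02,0.4],[0,0,0,0,0,0.04,0.4],[0,0,0,0,0,0.04,0.4],[0,0,0,0,0,0.04,0.52],[0,0,0,0,0,0.04,0.56]]'
python3 -m inch '[[0,0,0,0,0,0,0.65],[0,0,0,0,0,0,0.8],[0,0,0,0,0,-0.3,0.8],[0,0,0,0,0,-0.8,0.8],[0,0,0,0,0,-1.6,0.8]]'
python3 -m inch '[[0,0,0,0,0,-0.8,0.8],[0,0,0,0,0,-1.6,0.8],[0,0,0,0,0,-2.4,0.8],[0,0,0,0,0,-2.8,0.8],[0,0,0,0,0,-3,0.8]]'
python3 -m inch '[[0,0,0,0,0,0,0.4],[0,0,0,0,0,0,0.4],[0,0,0,0,0,0,0.4],[0,0,0,0,0,0,0.4],[0,0,0,0,0,0,0.4]]'
python3 - <<'E'
import sys;sys.argv=["",'w4']
from meas import *
Z=W[...,2];blobs((d>0)&(Z>62)&(Z<77),"lock",800);blobs((d>0)&(Z>37)&(Z<43),"carr",300)
s,p,d=cap("top");import meas;meas.W=world("top",d);Z=meas.W[...,2]
R=np.zeros(Z.shape,bool);R[195:285,150:205]=1
blobs(R&(Z>62)&(Z<77),"toplock",100);blobs(R&(Z>30)&(Z<77),"all",100)
E
python3 to.py
```

```text
time_s: 30.8
tool_pos: [426.6, 322.1, 44.0]
orientation: [0.001, -0.019, 1.0, 0.0]
force: [-0.5, -0.6, 0.0]
grip_width: 0.56
grip_force: 0.0
time_s: 31.3
tool_pos: [425.2, 321.3, 91.6]
orientation: [-0.001, -0.019, 1.0, -0.001]
force: [1.1, 0.2, 0.6]
grip_width: 0.8
grip_force: 0.0
time_s: 31.8
tool_pos: [426.7, 322.2, 183.8]
orientation: [0.002, -0.019, 1.0, 0.001]
force: [0.1, -1.1, 0.7]
grip_width: 0.799
grip_force: 0.0
time_s: 32.3
tool_pos: [425.6, 321.5, 180.4]
orientation: [-0.001, -0.019, 1.0, -0.0]
force: [-0.1, -0.2, -0.3]
grip_width: 0.4
grip_force: 0.0
[425.6 321.5 180.4] [-6.000e-04 -1.880e-02  9.998e-01 -4.000e-04] 32.3
lock px [322. 193.] 6850 rect [426.6 321.8] [109.3  44.1] 2.1 mean [422.6 321.7] z 70.0
carr px [320. 164.] 3966 rect [426.5 321.2] [139.7  66.3] 2.1 mean [405.5 319.6] z 40.0
carr px [603. 335.] 589 rect [580.5 621.1] [ 26.  111.2] 76.2 mean [574.4 622. ] z 40.1
toplock px [172. 237.] 1063 rect [427.1 321.4] [107.8  45. ] 2.4 mean [426.7 320.1] z 69.8
all px [177. 238.] 1930 rect [427.  321.1] [138.9  66.6] 2.4 mean [425.4 313.9] z 67.5
pos [425.7 321.6 180.8] phi 92.16 tilt [-0.0007 -0.0004]
```

View pics/w4.png

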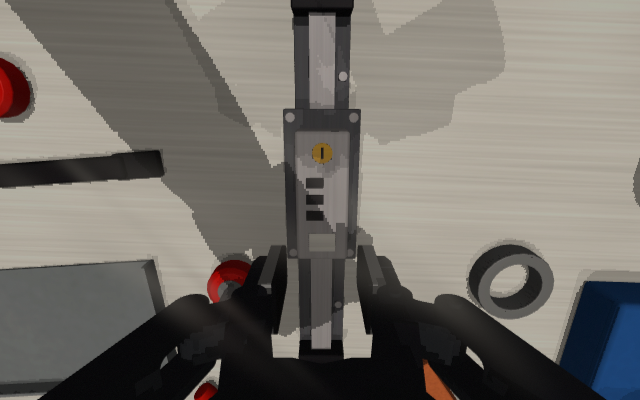

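The lock is centred on the carriage: lock (426.6,321.8) against carriage (426.5,321.2), both at 2.1°. In the picture it lies between (303,130) and (348,252). Now back to the pieces.

```bash

python3 -m inch '[[0,0,0.5,0,0,0,0.4],[0,0,1.4,0,0,0,0.4],[0,0,2.4,0,0,0,0.4],[0,0,3.4,0,0,0,0.4],[0,0,4.4,0,0,0,0.4]]'
python3 -m inch '[[0,0,1,0,0,0,0.4],[0,0,2,0,0,0,0.4],[0,0,3,0,0,0,0.4],[0,0,4,0,0,0,0.4],[0,0,5,0,0,0,0.4]]'
python3 -m inch '[[0,0,0.8,0,0,0,0.4],[0,0,1.2,0,0,0,0.4],[0,0,1.3,0,0,0,0.4],[0,0,1.3,0,0,0,0.4],[0,0,1.3,0,0,0,0.4]]'
python3 to.py 430,-250,180
```

```text
time_s: 32.9
tool_pos: [425.9, 321.7, 181.1]
orientation: [-0.0, 0.287, 0.958, -0.0]
force: [-0.1, 1.7, -0.0]
grip_width: 0.404
grip_force: 0.0
time_s: 33.4
tool_pos: [425.9, 321.7, 181.1]
orientation: [-0.0, 0.597, 0.802, -0.0]
force: [-0.6, -0.6, -0.3]
grip_width: 0.401
grip_force: 0.0
time_s: 33.9
tool_pos: [425.9, 321.7, 181.2]
orientation: [-0.0, 0.665, 0.747, -0.0]
force: [-0.1, 0.3, 0.9]
grip_width: 0.402
grip_force: 0.0
pos [425.9 321.7 181.2] phi 6.61 tilt [-0.0001 -0.    ]
430,-250,180 units [-18.95  -2.06   0.04]
```

```bash

python3 -m inch '[[0,0,0,-0.5,-0.07,0,0.4],[0,0,0,-1.6,-0.24,0,0.4],[0,0,0,-3.1,-0.46,0,0.4],[0,0,0,-4.7,-0.69,0,0.4],[0,0,0,-6.3,-0.93,0,0.4]]'
python3 -m inch '[[0,0,0,-1.6,-0.24,0,0.4],[0,0,0,-3.2,-0.47,0,0.4],[0,0,0,-4.8,-0.7,0,0.4],[0,0,0,-6.4,-0.94,0,0.4],[0,0,0,-8,-1.18,0,0.4]]'
python3 -m inch '[[0,0,0,-1.6,-0.24,0,0.4],[0,0,0,-3.2,-0.47,0,0.4],[0,0,0,-4.8,-0.71,0,0.4],[0,0,0,-6.3,-0.93,0,0.4],[0,0,0,-7.1,-1.04,0,0.4]]'
python3 -m inch '[[0,0,0,0,0,0,0.4],[0,0,0,0,0,0,0.4],[0,0,0,0,0,0,0.4],[0,0,0,0,0,0,0.4],[0,0,0,0,0,0,0.4]]'
python3 meas.py w5; python3 to.py
```

```text
time_s: 34.4
tool_pos: [419.1, 128.6, 181.2]
orientation: [0.0, 0.665, 0.747, -0.0]
force: [0.7, -0.4, -0.1]
grip_width: 0.401
grip_force: 0.0
time_s: 34.9
tool_pos: [411.0, -114.1, 181.5]
orientation: [0.001, 0.666, 0.746, 0.0]
force: [1.5, 0.5, 0.6]
grip_width: 0.4
grip_force: 0.0
time_s: 35.4
tool_pos: [403.9, -330.4, 181.3]
orientation: [0.0, 0.667, 0.746, -0.0]
force: [-0.8, 1.4, -0.2]
grip_width: 0.398
grip_force: 0.0
time_s: 35.9
tool_pos: [405.5, -326.0, 181.3]
orientation: [0.0, 0.665, 0.747, 0.0]
force: [0.6, 0.2, -0.5]
grip_width: 0.401
grip_force: 0.0
[ 405.5 -326.   181.3] [1.000e-04 6.649e-01 7.469e-01 0.000e+00] 35.9
spindle px [605.  14.] 470 rect [ 587.8 -170.5] [13.8 14.6] 81.5 mean [ 586.9 -170.9] z 69.5
spindle px [321. 199.] 260 rect [ 404.8 -328. ] [12.5 13.4] 8.3 mean [ 404.7 -327. ] z 73.8
spindle px [408. 219.] 276 rect [ 479.2 -337.2] [13.5 13.6] 43.7 mean [ 478.5 -336.3] z 73.8
spindle px [491. 238.] 304 rect [ 553.  -345.5] [13.4 13.8] 53.4 mean [ 551.9 -344.7] z 73.6
brass px [321. 182.] 1042 rect [ 404.7 -328.2] [53.7 26.1] 20.2 mean [ 404.8 -326.5] z 20.0
brass px [468. 214.] 1043 rect [ 556.9 -344.9] [43.1 42.2] 42.4 mean [ 554.3 -342.3] z 20.1
brass px [626. 373.] 418 rect [ 789.6 -514.9] [ 5.1 88.2] 0.8 mean [ 789.8 -515. ] z 19.4
pos [ 405.6 -326.1  181.3] phi 6.64 tilt [ 0.0002 -0.0002]
```

```bash

python3 -m inch '[[0,0,0,-0.03,0,0.4,0.4],[0,0,0,-0.03,0,1.1,0.4],[0,0,0,-0.03,0,1.9,0.4],[0,0,0,-0.03,0,2.7,0.4],[0,0,0,-0.03,0,3.4,0.4]]'
python3 -m inch '[[0,0,0,0,0,0.5,0.4],[0,0,0,0,0,0.9,0.4],[0,0,0,0,0,1.08,0.4],[0,0,0,0,0,1.13,0.4],[0,0,0,0,0,1.13,0.4]]'
python3 -m inch '[[0,0,0,0,0,0,0.4],[0,0,0,0,0,0,0.3],[0,0,0,0,0,0,0.2],[0,0,0,0,0,0,0.1],[0,0,0,0,0,0,0]]'
python3 -m inch '[[0,0,0,0,0,0,0],[0,0,0,0,0,0,0],[0,0,0,0,0,0,0],[0,0,0,0,0,0,0],[0,0,0,0,0,0,0]]'
python3 to.py
python3 -m inch '[[0,0,0,0,0,-0.3,0],[0,0,0,0,0,-0.9,0],[0,0,0,0,0,-1.7,0],[0,0,0,0,0,-2.5,0],[0,0,0,0,0,-3,0]]'
python3 to.py 566.2,90.4,134
```

```text
time_s: 36.45
tool_pos: [404.9, -327.0, 77.0]
orientation: [-0.001, 0.665, 0.747, 0.0]
force: [0.4, 0.5, -0.5]
grip_width: 0.399
grip_force: 0.0
time_s: 36.95
tool_pos: [405.9, -328.2, 45.8]
orientation: [0.0, 0.665, 0.746, -0.0]
force: [-0.2, -0.8, 0.4]
grip_width: 0.401
grip_force: 0.0
time_s: 37.45
tool_pos: [405.7, -328.1, 45.9]
orientation: [0.0, 0.665, 0.746, -0.0]
force: [0.1, 0.4, 3.0]
grip_width: 0.138
grip_force: 58.5
time_s: 37.95
tool_pos: [405.7, -328.1, 45.9]
orientation: [0.0, 0.665, 0.746, -0.0]
force: [-1.7, 0.2, 5.5]
grip_width: 0.143
grip_force: 58.7
pos [ 405.7 -328.1   45.9] phi 6.56 tilt [ 0.0004 -0.0006]
time_s: 38.45
tool_pos: [405.8, -327.9, 136.9]
orientation: [0.001, 0.665, 0.746, 0.0]
force: [-0.0, -0.4, -1.5]
grip_width: 0.142
grip_force: 58.6
pos [ 405.8 -327.9  136.9] phi 6.56 tilt [ 0.0012 -0.0009]
566.2,90.4,134 units [13.24  6.9   0.09]
```

```bash

python3 -m inch '[[0,0,0,0.4,0.21,0,0],[0,0,0,1.3,0.68,0,0],[0,0,0,2.6,1.36,0,0],[0,0,0,3.9,2.04,0,0],[0,0,0,5.2,2.72,0,0]]'
python3 -m inch '[[0,0,0,1.3,0.68,0,0],[0,0,0,2.6,1.36,0,0],[0,0,0,3.9,2.04,0,0],[0,0,0,5.2,2.72,0,0],[0,0,0,6.5,3.4,0,0]]'
python3 -m inch '[[0,0,0,0.9,0.47,0,0],[0,0,0,1.4,0.73,0,0],[0,0,0,1.51,0.79,0,0],[0,0,0,1.51,0.79,0,0],[0,0,0,1.51,0.79,0,0]]'
python3 -m inch '[[0,0,0,0,0,0,0],[0,0,0,0,0,0.2,0],[0,0,0,0,0,0.8,0],[0,0,0,0,0,1.4,0],[0,0,0,0,0,1.6,0]]'
python3 -m inch '[[0,0,0,0,0,0,0],[0,0,0,0,0,0,0],[0,0,0,0,0,0,0],[0,0,0,0,0,0,0],[0,0,0,0,0,0,0]]'
python3 to.py 566.2,89.4,46.5
```

```text
time_s: 38.95
tool_pos: [468.0, -160.7, 133.4]
orientation: [-0.001, 0.666, 0.746, -0.0]
force: [0.5, -0.0, -1.2]
grip_width: 0.144
grip_force: 58.6
time_s: 39.45
tool_pos: [546.6, 44.7, 133.3]
orientation: [-0.001, 0.665, 0.747, -0.001]
force: [0.9, -0.0, -2.1]
grip_width: 0.14
grip_force: 58.6
time_s: 39.95
tool_pos: [565.5, 88.6, 134.8]
orientation: [-0.0, 0.666, 0.746, -0.001]
force: [0.5, -0.5, -1.9]
grip_width: 0.144
grip_force: 58.6
time_s: 40.45
tool_pos: [564.4, 88.8, 84.8]
orientation: [-0.001, 0.666, 0.746, -0.001]
force: [-0.2, -0.2, -1.4]
grip_width: 0.144
grip_force: 58.6
time_s: 40.95
tool_pos: [566.6, 89.6, 88.1]
orientation: [0.0, 0.665, 0.746, 0.0]
force: [-0.9, 0.5, -2.2]
grip_width: 0.141
grip_force: 58.6
pos [566.6  89.6  88.1] phi 6.57 tilt [0.0013 0.0001]
566.2,89.4,46.5 units [-0.01 -0.02  1.39]
```

```bash

python3 -m inch '[[0,0,0,-0.01,-0.01,0.4,0],[0,0,0,-0.01,-0.01,0.9,0],[0,0,0,-0.01,-0.01,1.2,0],[0,0,0,-0.01,-0.01,1.32,0],[0,0,0,-0.01,-0.01,1.38,0]]'
python3 -m inch '[[0,0,0,0,0,0,0],[0,0,0,0,0,0.03,0],[0,0,0,0,0,0.03,0],[0,0,0,0,0,0.03,0.2],[0,0,0,0,0,0.03,0.4]]'
python3 to.py
python3 -m inch '[[0,0,0,0,0,0,0.4],[0,0,0,0,0,-0.6,0.4],[0,0,0,0,0,-1.5,0.4],[0,0,0,0,0,-2.5,0.4],[0,0,0,0,0,-3.0,0.4]]'
python3 -m inch '[[0,0,0,-0.5,-0.16,0,0.4],[0,0,0,-1.7,-0.55,0,0.4],[0,0,0,-3.1,-1,0,0.4],[0,0,0,-4.6,-1.5,0,0.4],[0,0,0,-6.1,-1.98,0,0.4]]'
python3 -m inch '[[0,0,0,-1.5,-0.49,0,0.4],[0,0,0,-3,-0.98,0,0.4],[0,0,0,-4.5,-1.47,0,0.4],[0,0,0,-6,-1.95,0,0.4],[0,0,0,-7,-2.27,0,0.4]]'
python3 -m inch '[[0,0,0,-0.5,-0.17,0,0.4],[0,0,0,-0.67,-0.22,0,0.4],[0,0,0,-0.67,-0.22,0,0.4],[0,0,0,-0.67,-0.22,0,0.4],[0,0,0,-0.67,-0.22,0,0.4]]'
python3 to.py 480.1,-336.2,45
```

```text
time_s: 41.45
tool_pos: [564.6, 89.1, 46.0]
orientation: [-0.002, 0.665, 0.746, -0.002]
force: [-9.5, -1.5, 15.3]
grip_width: 0.14
grip_force: 60.6
time_s: 41.95
tool_pos: [566.2, 89.3, 44.9]
orientation: [0.0, 0.665, 0.746, 0.0]
force: [-0.1, -0.6, -0.5]
grip_width: 0.359
grip_force: 0.0
pos [566.2  89.3  44.9] phi 6.56 tilt [0.0008 0.0001]
time_s: 42.45
tool_pos: [567.4, 89.4, 137.9]
orientation: [0.002, 0.665, 0.746, 0.002]
force: [0.5, -0.2, 0.4]
grip_width: 0.404
grip_force: 0.0
time_s: 42.95
tool_pos: [525.6, -101.3, 132.8]
orientation: [-0.001, 0.665, 0.747, -0.001]
force: [0.8, -0.2, 0.1]
grip_width: 0.402
grip_force: 0.0
time_s: 43.45
tool_pos: [481.5, -318.6, 132.8]
orientation: [-0.001, 0.666, 0.746, -0.0]
force: [0.3, 0.7, 1.1]
grip_width: 0.405
grip_force: 0.0
time_s: 43.95
tool_pos: [480.2, -335.1, 134.9]
orientation: [-0.0, 0.665, 0.747, 0.0]
force: [0.0, 0.1, 0.7]
grip_width: 0.404
grip_force: 0.0
pos [ 480.2 -335.1  134.9] phi 6.67 tilt [-0.0002  0.0004]
480.1,-336.2,45 units [-0.04 -0.01  3.  ]
```

```bash

python3 -m inch '[[0,0,0,0,0,0.5,0.4],[0,0,0,0,0,1.3,0.4],[0,0,0,0,0,2.1,0.4],[0,0,0,0,0,2.7,0.4],[0,0,0,0,0,2.97,0.4]]'
python3 -m inch '[[0,0,0,0,0,0,0.4],[0,0,0,0,0,0,0.4],[0,0,0,0,0,0,0.3],[0,0,0,0,0,0,0.1],[0,0,0,0,0,0,0]]'
python3 -m inch '[[0,0,0,0,0,0,0],[0,0,0,0,0,0,0],[0,0,0,0,0,0,0],[0,0,0,0,0,0,0],[0,0,0,0,0,0,0]]'
python3 to.py
python3 -m inch '[[0,0,0,0,0,-0.3,0],[0,0,0,0,0,-0.9,0],[0,0,0,0,0,-1.7,0],[0,0,0,0,0,-2.5,0],[0,0,0,0,0,-3,0]]'
python3 -m inch '[[0,0,0,0.4,0.15,0,0],[0,0,0,1.3,0.5,0,0],[0,0,0,2.6,1,0,0],[0,0,0,4,1.52,0,0],[0,0,0,5.4,2.05,0,0]]'
python3 -m inch '[[0,0,0,1.4,0.53,0,0],[0,0,0,2.8,1.06,0,0],[0,0,0,4.2,1.6,0,0],[0,0,0,5.4,2.05,0,0],[0,0,0,6.1,2.32,0,0]]'
python3 -m inch '[[0,0,0,0.05,0.02,0,0],[0,0,0,0.1,0.03,0,0],[0,0,0,0.1,0.03,0,0],[0,0,0,0.1,0.03,0.5,0],[0,0,0,0.1,0.03,1.2,0]]'
python3 -m inch '[[0,0,0,0,0,0.3,0],[0,0,0,0,0,0.4,0],[0,0,0,0,0,0.4,0],[0,0,0,0,0,0.4,0],[0,0,0,0,0,0.4,0]]'
python3 to.py 571.8,24.5,45.5
```

```text
time_s: 44.45
tool_pos: [478.5, -334.5, 42.6]
orientation: [-0.002, 0.665, 0.747, -0.0]
force: [-0.7, 0.7, -0.4]
grip_width: 0.4
grip_force: 0.0
time_s: 44.95
tool_pos: [480.6, -337.1, 47.3]
orientation: [0.001, 0.666, 0.746, 0.0]
force: [-0.5, -0.3, 2.6]
grip_width: 0.139
grip_force: 58.4
time_s: 45.45
tool_pos: [480.6, -337.1, 47.2]
orientation: [0.001, 0.665, 0.746, 0.0]
force: [-0.9, 1.5, 5.2]
grip_width: 0.139
grip_force: 58.7
pos [ 480.6 -337.1   47.2] phi 6.56 tilt [ 0.0016 -0.0013]
time_s: 45.95
tool_pos: [480.2, -336.7, 137.8]
orientation: [0.001, 0.665, 0.746, 0.0]
force: [-0.3, -0.9, -0.5]
grip_width: 0.143
grip_force: 58.5
time_s: 46.45
tool_pos: [521.5, -165.8, 134.0]
orientation: [-0.001, 0.666, 0.746, -0.0]
force: [0.8, 0.3, -0.4]
grip_width: 0.146
grip_force: 58.5
time_s: 46.95
tool_pos: [569.5, 24.9, 134.0]
orientation: [-0.001, 0.664, 0.747, -0.001]
force: [0.2, -1.3, -1.6]
grip_width: 0.144
grip_force: 58.5
time_s: 47.45
tool_pos: [572.0, 23.3, 100.1]
orientation: [0.001, 0.666, 0.746, 0.001]
force: [0.9, -0.5, -1.2]
grip_width: 0.143
grip_force: 58.6
time_s: 47.95
tool_pos: [572.0, 24.2, 89.0]
orientation: [0.001, 0.666, 0.746, 0.001]
force: [0.6, 0.8, -0.1]
grip_width: 0.141
grip_force: 58.6
pos [572.   24.2  89. ] phi 6.56 tilt [ 0.0019 -0.0001]
571.8,24.5,45.5 units [ 0.01 -0.01  1.45]
```

```bash

python3 -m inch '[[0,0,0,-0.02,0,0.4,0],[0,0,0,-0.02,0,0.8,0],[0,0,0,-0.02,0,1.1,0],[0,0,0,-0.02,0,1.24,0],[0,0,0,-0.02,0,1.3,0]]'
python3 -m inch '[[0,0,0,0,0,0.03,0],[0,0,0,0,0,0.07,0],[0,0,0,0,0,0.08,0],[0,0,0,0,0,0.08,0.2],[0,0,0,0,0,0.08,0.4]]'
python3 to.py
python3 -m inch '[[0,0,0,0,0,0,0.4],[0,0,0,0,0,-0.6,0.4],[0,0,0,0,0,-1.5,0.4],[0,0,0,0,0,-2.5,0.4],[0,0,0,0,0,-3.0,0.4]]'
python3 -m inch '[[0,0,0,-0.5,-0.08,0,0.4],[0,0,0,-1.6,-0.26,0,0.4],[0,0,0,-3,-0.49,0,0.4],[0,0,0,-4.5,-0.74,0,0.4],[0,0,0,-6,-0.98,0,0.4]]'
python3 -m inch '[[0,0,0,-1.5,-0.25,0,0.4],[0,0,0,-3,-0.5,0,0.4],[0,0,0,-4.5,-0.74,0,0.4],[0,0,0,-5.6,-0.92,0,0.4],[0,0,0,-6.14,-1.01,0,0.4]]'
python3 -m inch '[[0,0,0,0,0,0,0.4],[0,0,0,0,0,0,0.4],[0,0,0,0,0,0,0.4],[0,0,0,0,0,0,0.4],[0,0,0,0,0,0,0.4]]'
python3 to.py 554.3,-344.9,45
```

```text
time_s: 48.45
tool_pos: [570.6, 23.8, 47.6]
orientation: [-0.001, 0.665, 0.746, -0.001]
force: [0.7, -1.2, -1.6]
grip_width: 0.142
grip_force: 58.6
time_s: 48.95
tool_pos: [571.7, 23.7, 46.9]
orientation: [0.0, 0.665, 0.746, 0.0]
force: [0.3, -0.7, 0.3]
grip_width: 0.355
grip_force: 0.0
pos [571.7  23.7  46.9] phi 6.56 tilt [ 0.001  -0.0001]
time_s: 49.45
tool_pos: [572.8, 23.7, 139.6]
orientation: [0.002, 0.665, 0.746, 0.001]
force: [0.3, -0.3, 0.6]
grip_width: 0.395
grip_force: 0.0
time_s: 49.95
tool_pos: [561.0, -160.5, 134.4]
orientation: [-0.001, 0.665, 0.747, -0.001]
force: [0.3, -0.7, -0.3]
grip_width: 0.401
grip_force: 0.0
time_s: 50.45
tool_pos: [551.6, -348.0, 134.2]
orientation: [-0.001, 0.667, 0.745, -0.0]
force: [0.4, 0.6, -0.3]
grip_width: 0.4
grip_force: 0.0
time_s: 50.95
tool_pos: [554.0, -343.7, 136.7]
orientation: [0.0, 0.665, 0.747, 0.0]
force: [0.0, -0.4, -0.2]
grip_width: 0.399
grip_force: 0.0
pos [ 554.  -343.7  136.7] phi 6.65 tilt [ 0.0001 -0.0001]
554.3,-344.9,45 units [-0.04  0.01  3.06]
```

```bash

python3 -m inch '[[0,0,0,0,0.01,0.5,0.4],[0,0,0,0,0.01,1.3,0.4],[0,0,0,0,0.01,2.1,0.4],[0,0,0,0,0.01,2.8,0.4],[0,0,0,0,0.01,3.04,0.4]]'
python3 -m inch '[[0,0,0,0,0,0,0.4],[0,0,0,0,0,0,0.4],[0,0,0,0,0,0,0.3],[0,0,0,0,0,0,0.1],[0,0,0,0,0,0,0]]'
python3 -m inch '[[0,0,0,0,0,0,0],[0,0,0,0,0,0,0],[0,0,0,0,0,0,0],[0,0,0,0,0,0,0],[0,0,0,0,0,0,0]]'
python3 to.py
python3 -m inch '[[0,0,0,0,0,-0.3,0],[0,0,0,0,0,-0.9,0],[0,0,0,0,0,-1.7,0],[0,0,0,0,0,-2.5,0],[0,0,0,0,0,-3,0]]'
python3 -m inch '[[0,0,0,0.4,0.1,0,0],[0,0,0,1.3,0.26,0,0],[0,0,0,2.4,0.5,0,0],[0,0,0,3.6,0.73,0,0],[0,0,0,4.8,0.97,0,0]]'
python3 -m inch '[[0,0,0,1.2,0.24,0,0],[0,0,0,2.4,0.49,0,0],[0,0,0,3.6,0.73,0,0],[0,0,0,4.6,0.93,0,0],[0,0,0,5.04,1.03,0,0]]'
python3 -m inch '[[0,0,0,0,0,0,0],[0,0,0,0,0,0.1,0],[0,0,0,0,0,0.5,0],[0,0,0,0,0,1.1,0],[0,0,0,0,0,1.5,0]]'
python3 -m inch '[[0,0,0,0,0,0,0],[0,0,0,0,0,0,0],[0,0,0,0,0,0,0],[0,0,0,0,0,0,0],[0,0,0,0,0,0,0]]'
python3 to.py 580.3,-44.7,45.5
```

```text
time_s: 51.45
tool_pos: [551.9, -343.0, 41.2]
orientation: [-0.003, 0.665, 0.747, -0.0]
force: [-0.5, 0.1, 0.5]
grip_width: 0.398
grip_force: 0.0
time_s: 51.95
tool_pos: [554.6, -345.4, 46.9]
orientation: [0.001, 0.665, 0.746, 0.0]
force: [-0.6, 0.1, 3.2]
grip_width: 0.141
grip_force: 58.4
time_s: 52.45
tool_pos: [554.6, -345.5, 46.9]
orientation: [0.001, 0.665, 0.746, 0.0]
force: [-0.7, 0.7, 6.0]
grip_width: 0.139
grip_force: 58.6
pos [ 554.6 -345.5   46.9] phi 6.56 tilt [ 0.0017 -0.0014]
time_s: 52.95
tool_pos: [554.7, -345.3, 138.4]
orientation: [0.002, 0.665, 0.746, 0.0]
force: [0.1, -1.5, -2.6]
grip_width: 0.14
grip_force: 58.6
time_s: 53.45
tool_pos: [565.2, -196.0, 133.6]
orientation: [-0.001, 0.666, 0.746, -0.0]
force: [1.1, 0.9, -2.9]
grip_width: 0.14
grip_force: 58.5
time_s: 53.95
tool_pos: [578.5, -41.4, 133.7]
orientation: [-0.001, 0.664, 0.747, -0.0]
force: [0.8, -1.0, -2.2]
grip_width: 0.143
grip_force: 58.5
time_s: 54.45
tool_pos: [578.7, -45.8, 88.0]
orientation: [-0.001, 0.666, 0.746, -0.001]
force: [-0.1, 0.2, -1.8]
grip_width: 0.146
grip_force: 58.6
time_s: 54.95
tool_pos: [580.3, -44.8, 91.2]
orientation: [0.001, 0.665, 0.746, 0.0]
force: [0.3, -0.1, -1.9]
grip_width: 0.141
grip_force: 58.6
pos [580.3 -44.8  91.2] phi 6.56 tilt [ 0.0014 -0.0003]
580.3,-44.7,45.5 units [ 0.01 -0.    1.52]
```

```bash

python3 -m inch '[[0,0,0,-0.02,0,0.4,0],[0,0,0,-0.02,0,0.9,0],[0,0,0,-0.02,0,1.2,0],[0,0,0,-0.02,0,1.34,0],[0,0,0,-0.02,0,1.39,0]]'
python3 -m inch '[[0,0,0,0,0,0.03,0],[0,0,0,0,0,0.07,0],[0,0,0,0,0,0.08,0],[0,0,0,0,0,0.08,0.2],[0,0,0,0,0,0.08,0.4]]'
python3 to.py
python3 -m inch '[[0,0,0,0,0,0,0.4],[0,0,0,0,0,-0.6,0.4],[0,0,0,0,0,-1.5,0.4],[0,0,0,0,0,-2.5,0.4],[0,0,0,0,0,-3.5,0.4]]'
python3 -m inch '[[0,0,0,0.5,-0.1,-0.5,0.4],[0,0,0,1.2,-0.2,-1.3,0.4],[0,0,0,2.0,-0.3,-2.1,0.4],[0,0,0,2.5,-0.4,-2.7,0.4],[0,0,0,2.6,-0.4,-3,0.4]]'
python3 -m inch '[[0,0,0,0,0,0,0.4],[0,0,0,0,0,0,0.4],[0,0,0,0,0,0,0.4],[0,0,0,0,0,0,0.4],[0,0,0,0,0,0,0.4]]'
python3 meas.py w6; python3 - <<'E'
from h import *
W=np.load("w.npy");Z=W[...,2];m=(Z>8)&(Z<36)&(W[...,0]>400)&(W[...,0]<460)&(W[...,1]>-90)&(W[...,1]<180)
print("pry",cv2.minAreaRect(W[m][:,:2].astype(np.float32)))
E
```

```text
time_s: 55.45
tool_pos: [579.1, -45.2, 47.3]
orientation: [-0.001, 0.665, 0.746, -0.001]
force: [-0.4, -0.7, -2.1]
grip_width: 0.139
grip_force: 58.8
time_s: 55.95
tool_pos: [580.5, -45.4, 47.0]
orientation: [0.001, 0.665, 0.746, 0.0]
force: [-0.5, 0.0, 0.7]
grip_width: 0.355
grip_force: 0.0
pos [580.5 -45.4  47. ] phi 6.56 tilt [ 0.0015 -0.0003]
time_s: 56.45
tool_pos: [579.7, -45.3, 152.3]
orientation: [-0.0, 0.665, 0.746, -0.0]
force: [0.3, -0.0, 0.2]
grip_width: 0.396
grip_force: 0.0
time_s: 56.95
tool_pos: [558.9, 32.9, 242.9]
orientation: [0.001, 0.665, 0.747, 0.001]
force: [-1.1, -0.2, 0.6]
grip_width: 0.398
grip_force: 0.0
time_s: 57.45
tool_pos: [558.8, 30.4, 240.2]
orientation: [-0.001, 0.666, 0.746, -0.0]
force: [-0.3, -0.4, 0.1]
grip_width: 0.402
grip_force: 0.0
[558.8  30.4 240.2] [-6.000e-04  6.658e-01  7.461e-01 -5.000e-04] 57.45
spindle px [336. 120.] 180 rect [565.1  89.4] [13.1 12.7] 6.0 mean [565.1  89.3] z 73.9
spindle px [111. 167.] 201 rect [350.2  19. ] [13.9 13.3] 7.8 mean [351.1  19.4] z 69.6
spindle px [334. 188.] 173 rect [571.   23.6] [13. 13.] 6.8 mean [571.   24.2] z 73.9
spindle px [333. 251.] 172 rect [579.6 -45.3] [13.4 13.2] 25.3 mean [579.5 -44.2] z 73.8
spindle px [328. 346.] 130 rect [ 588.5 -169.6] [13.3 13.4] 15.7 mean [ 588.3 -168.3] z 70.1
lock px [543. 200.] 1101 rect [809.7   4.6] [  3.1 289.2] 0.0 mean [809.9  21.6] z 34.1
lock px [616. 207.] 455 rect [880.5  16.1] [107.4  52.6] 39.7 mean [894.3  27.3] z 34.1
lock px [587. 267.] 460 rect [879.8 -58.2] [108.4  52.8] 38.5 mean [889.1 -49.8] z 34.0
lock px [563. 321.] 457 rect [ 880.  -132.6] [107.1  53.2] 38.7 mean [ 886.1 -126.7] z 34.1
brass px [334. 117.] 876 rect [565.2  88.9] [53.4 25.9] 19.9 mean [564.8  89.7] z 20.0
brass px [336. 230.] 697 rect [583.8 -43.8] [40.5 42.6] 89.5 mean [583.8 -41.1] z 20.2
pry ((429.149658203125, 45.54340362548828), (26.118009567260742, 231.07594299316406), 6.605534076690674)
```

View pics/w6.png

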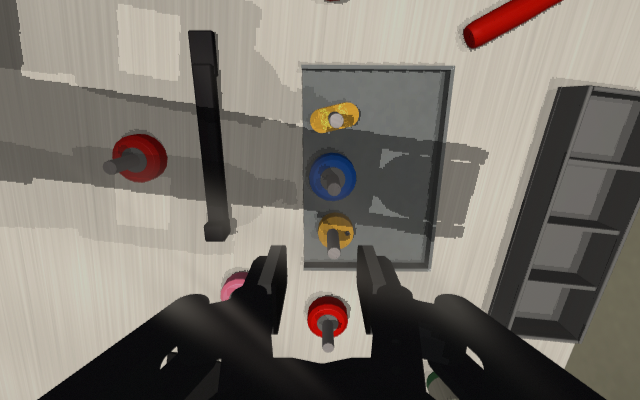

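The bar (336,120), wheel (334,188) and round cam (333,251) stand within 0.5 mm of their original spots. The pry bar hasn't moved, the lock is gone from the tray, and the robot is touching nothing.

```bash
python3 -c "from bench import sign_off; print(sign_off())"
```

```text
the job is handed in; nothing more can be done
None
```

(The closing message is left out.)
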